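# Flip a reaction tile against the step of a reading stand

### The arm

A 7-joint arm with a two-finger parallel gripper is mounted at the origin on the work surface. World frame = base frame: x ahead of the robot, y to its left, z up, the work surface at z = 0. Lengths are in m, angles in rad, forces in N, time in s.
With the tool pointing down it reaches from about 0.4 to 0.85 m from the base axis. Payload 4.5 kg.
Tool frame: the origin (TCP) lies at the centre of the arm's flange, where the gripper is bolted on; the fingertips stand 166 mm ahead of it and the grasp point (between the pads) lies 147 mm ahead of it (r.grip_depth is the distance from the TCP to the grasp point, in m); z points along the fingers, y is the line along which they close (so a half turn about z gives the same grasp; the last joint's range is limited). The gripper opens to 88 mm and grips with 3 to 60 N. Pads are 18 mm wide; open, the fingers measure 123 mm over their backs; the gripper's body (75 mm by 187 mm) begins 45 mm behind the grasp point.
Start: joints at [-1.146, 0.689, -0.195, 1.565, 0.157, 0.902, -0.215], TCP at [0.238, 0.578, 0.405] pointing down, gripper open.
Joint ranges: [-3.01, 3.01], [-0.46, 2.08], [-1.47, 1.51], [0.13, 2.56], [-1, 4.14], [0.04, 2.09], [-2.66, 2.66]. Speed limits (rad/s): [2.57, 2.57, 3.14, 3.14, 3.14, 3.14, 3.14].

### API

Orientations are given as a unit quaternion [x, y, z, w].
In Python, from plant import status, cams, r, finder gives the robot as it stands.
- The arm moves only by the tool play_rows, never from a script. Its argument "rows" is a list of rows, each a list of 7 numbers: the opening in per cent of the stroke, from 0 (shut) to 100 (fully open), then the shift along the tool's x, y, z in m, then the turn, a rotation vector about the tool's x, y, z in degrees. A call has 1 to 8 rows; each row shifts and turns the commanded pose from where the row before left it, along the tool's axes as they then stand; what a row does not reach is not made up. A row lasts 1/8 s, in which the tool goes at most 62.5 mm and 10.7 degrees, less where a joint would pass 70% of its speed; a pose out of reach is approached as far as the arm can. A call with a gripper value outside its range is refused whole. The fingers move at their own pace and stop on an object; "grip_force" is the grip in N (left out, the last holds). Time passes only in rows, so rows that do not move let the fingers close. It gives the time, the measured TCP pose, the force, the opening and the grip force at its end, in the units of the state.
- status.get_state(): the state, without advancing time (a new reading comes with each control period).
- cams.snapshot(name): name is "scene" or "side" or "wrist"; returns the picture (420x560x3 uint8, red, green, blue); there is no depth.
- cams.camera_params(name): a dict with "vfov" (degrees; the focal length in pixels is half the picture's height over the tangent of half this angle, whatever the lens; pixels are square), "cx", "cy" (the principal point, pixels), "R" (3x3) and "t" (3): a world point X has camera coordinates R X + t; the wrist camera has in their place "tool_from_camera" (4x4, takes a point from camera to tool coordinates, whose origin is the TCP and whose axes are the flange's). Camera axes: x right, y down, z forward; pixel columns grow to the right and rows downward; lengths in m; the calibration is good to about 2 mm. A picture is of the moment at which its call begins: read the wrist's pose just before it. camera_params takes no time and is no camera call.
- r.finish_job(): hands the job in; it is judged then, once.
Trained networks look in the newest picture that a camera, given by its name, has taken for a name from the list of things; names that differ only in an ending like _2 or _b are one class to them, and where a whole thing is asked for, a point or a joint stands for the part that bears it (a point fixed in the world has none). Each returns a list of dicts, best first, with "score" (0 to 1); they miss things now and then, are a little off and sometimes report something else, mostly with a low value. They report only what shows in the picture. A call takes as long as a camera call.
- finder.spot_in(camera, label): "at" ([x, y, z] in m, in the coordinates of the camera as it stood for that picture, good to about 4 mm: the middle of the surface that is visible of it).
- finder.regions_of(camera, label): "mask" (420x560 bool, what is visible of it).
The state is a dict: "clock": time; "q": joint angles; "qd": joint speeds; "joint_torque": joint torques, N m; "tool_pos": TCP position; "eef_rot": TCP orientation; "contact_force": force on the tool from outside, world axes, zero at the start; "moment": the same for the moment, N m; "opening": opening from 0.0 (shut) to 1.0 (fully open); "finger_force": force on a finger pad.
Only numpy, scipy, OpenCV 4.12 (cv2) and the standard library are available. Lean on these libraries where they do the work, as an engineer would, in place of code of your own. Each camera call takes 0.05 s, during which the arm holds its last target. There are 200 camera calls.

### The job

The white blood-grouping tile lies wells down on the low deck of the reading stand. Without picking it up, use your closed fingertips to push it sideways against the step, go on tipping it up on that edge until it flips over and lies wells up on the viewing pane, then push it squarely home against the rail at the back of the pane. Leave everything else on the bench where it is.

Things in the scene. Friction and masses are not known exactly. Their poses are not given: they have to be found in the camera images.
- stand: Grey reading stand fixed to the bench, 120 mm wide (y), sides open. Origin on the bench (z = 0) under the middle of the step; x points from deck to pane (leftwards as the robot sees it, world +y, turned up to 0.35 rad either way), z up. Deck: x -60 to 0 mm, top 35 mm above the bench. At x = 0 an 8 mm step leads up to the dark pane: x 0 to 104 mm, top 43 mm above the bench.
- tile: White flat rigid tile, 84 (x) by 64 (y) by 8 mm thick, 45 to 90 g, loose, edges rounded 1.5 mm. Origin at its middle. Its -z face has six shallow wells. At the start z is up (wells down), x points to the step within 0.06 rad of the stand's x, 6 to 12 mm short of the step, up to 15 mm off the middle line. Wells up means z down.
- far_edge (a point): Middle of the tile's edge face that is towards the step at the start (tile x = +42 mm, mid-thickness). The tile turns over about this edge; after the flip it is the end away from the rail.
- near_edge (a point): Middle of the opposite edge face (tile x = -42 mm, mid-thickness). At the start this end hangs 30 to 36 mm (24 mm with the tile against the step) past the deck (rightwards), free underneath, its underside 35 mm above the bench: a fingertip slanting down and to the left can push this edge up and over from below. After the flip it goes against the rail.
- step (a point): Middle of the step's upper edge, 43 mm above the bench.
- rail (a point): Middle of the foot of the steel back rail's face, at pane height, 104 mm beyond the step; the rail stands 10 mm above the pane, across its whole width.
- dropper_a: Amber dropper bottle with white cap, 25 mm across, 72 mm tall, standing beside the pane on the robot's side; origin under its foot. A bystander.
- dropper_b: The same kind of dropper bottle, beside the pane on the side away from the robot. A bystander.
- marker: White marker pen with black cap, 137 mm long, 14 mm high, lying beside the deck on the robot's side; origin under its middle, x along it. A bystander.
- dish: Covered glass dish, 60 mm across, 14 mm high, beside the deck on the side away from the robot; origin under its middle. A bystander.
- timer: White bench timer, 50 by 70 by 22 mm, lying at the left of the bench; origin under its middle. A bystander.

How it is judged:
By the outcome, as a careful person would: the job done as asked, in the order asked, and still so for the second after the job is handed in, with the robot touching nothing.
It also fails if it takes over 51 s, if anything falls off the work surface, if the arm or the gripper's body presses on something with over 40 N, if the wrist force passes 120 N, or if a joint passes its speed limit or range.

## Working session

There is one attempt and no reset: what is moved stays moved. The work goes in short steps, Python scripts to look and compute and a tool call to move; the robot and the scene stay as the last step left them, time stands still between calls to the robot, and variables do not carry over. Pictures are saved under pics/ and viewed, at most 10 in all, crops included, and the job is handed in when it is done.

Besides the shell and the picture viewer there is one more tool, called as name(argument=value, ...), one argument or row to a line, values as JSON. play_rows: Moves the arm, as the interface text tells. Its arguments: {"type":"object","properties":{"rows":{"type":"array","items":{"type":"array","items":{"type":"number"}}},"grip_force":{"type":"number"}},"required":["rows"]}

```bash
ls; mkdir -p pics; cat > h.py <<'E'
import numpy as np,cv2
from plant import status,cams,r,finder
from scipy.spatial.transform import Rotation as Ro
def K(n):
    p=cams.camera_params(n); return p,210/np.tan(np.radians(p['vfov'])/2)
def toworld(n,c,st=None):
    p,f=K(n)
    if n=='wrist':
        T=np.array(p['tool_from_camera']); c=T[:3,:3]@c+T[:3,3]
        return Ro.from_quat(st['eef_rot']).apply(c)+st['tool_pos']
    return np.array(p['R']).T@(np.array(c)-p['t'])
def camT(n,st=None):
    p,f=K(n)
    if n=='wrist':
        T=np.array(p['tool_from_camera']); Rw=Ro.from_quat(st['eef_rot']).as_matrix()
        return Rw@T[:3,:3], Rw@T[:3,3]+st['tool_pos']
    R=np.array(p['R']); return R.T,-R.T@np.array(p['t'])
def pix2z(n,uv,z,st=None):
    p,f=K(n);A,o=camT(n,st)
    d=A@np.array([(uv[0]-p['cx'])/f,(uv[1]-p['cy'])/f,1]); return o+d*(z-o[2])/d[2]
def proj(n,X,st=None):
    p,f=K(n);A,o=camT(n,st); c=(np.array(X)-o)@A
    return np.stack([p['cx']+f*c[...,0]/c[...,2],p['cy']+f*c[...,1]/c[...,2]],-1)
def save(n,name):
    im=cams.snapshot(n); cv2.imwrite('pics/'+name,im[:,:,::-1]); return im
E
python3 - <<'E'
from h import *
np.set_printoptions(precision=4,suppress=True)
s=status.get_state(); print(s)
ims=[save(n,n+'0.png') for n in('scene','side','wrist')]
for n in('scene','side','wrist'):
    p,f=K(n);A,o=camT(n,s);print(n,f,p['cx'],p['cy'],o,A[:,2])
    for l in('stand','tile','far_edge','near_edge','step','rail','dropper_a','marker','dish','timer'):
        print(n,l,[(round(d['score'],2),toworld(n,d['at'],s).round(4).tolist()) for d in finder.spot_in(n,l)[:2]])
im=np.vstack([np.hstack(ims[:2]),]);cv2.imwrite('pics/both.png',cv2.resize(im,(800,300))[:,:,::-1])
E
```

```text
pics
{'clock': 0.0, 'q': array([-1.1462,  0.69  , -0.1945,  1.5664,  0.1573,  0.9025, -0.2151]), 'qd': array([ 0.0011, -0.0014,  0.0003,  0.0005, -0.0006, -0.0012,  0.0001]), 'joint_torque': array([  0.0009, -52.7557,  -1.2672, -15.3439,  -0.0528,   0.0064,
         0.0002]), 'tool_pos': array([0.238 , 0.5776, 0.4039]), 'eef_rot': array([ 0.1941,  0.981 , -0.0009, -0.0001]), 'contact_force': array([-0.0637,  0.6652,  0.7738]), 'moment': array([-0.0404, -0.038 , -0.0134]), 'finger_force': 0.0, 'opening': 0.9984921816448944}
scene 454.33611642780136 276.481908681148 203.64720066359726 [1.0193 0.5666 0.5836] [-0.5811 -0.5144 -0.6307]
scene stand [(0.26, [0.455, 0.4116, 0.0215])]
scene tile [(0.66, [0.5027, -0.0494, 0.0393])]
scene far_edge [(0.64, [0.5019, -0.0495, 0.0443]), (0.3, [0.5227, 0.0635, 0.0439])]
scene near_edge [(0.67, [0.4978, -0.0481, 0.0407])]
scene step [(0.8, [0.5228, 0.0669, 0.0418])]
scene rail [(0.88, [0.5287, 0.0635, 0.0405])]
scene dropper_a [(0.91, [0.6043, 0.0449, 0.0356]), (0.66, [0.406, 0.0753, 0.0439])]
scene marker [(0.63, [0.3833, -0.0916, 0.0107])]
scene di
[... 333 characters left out ...]
)]
side near_edge [(0.82, [0.5016, -0.0465, 0.0383]), (0.59, [0.5014, 0.0714, 0.042])]
side step [(0.66, [0.5041, 0.0707, 0.041])]
side rail []
side dropper_a [(0.64, [0.6018, 0.0468, 0.0324]), (0.61, [0.4053, 0.0795, 0.037])]
side marker [(0.77, [0.385, -0.0918, 0.0109])]
side dish [(0.64, [0.5006, -0.0493, 0.0416]), (0.57, [0.6185, -0.074, 0.0137])]
side timer [(0.66, [0.4511, 0.3967, 0.0239])]
wrist 340.45213386849605 283.00725901084263 207.66725729822215 [0.1729 0.6036 0.3838] [ 0.249  -0.1046 -0.9629]
wrist stand []
wrist tile []
wrist far_edge []
wrist near_edge []
wrist step []
wrist rail []
wrist dropper_a []
wrist marker []
wrist dish []
wrist timer [(0.8, [0.4324, 0.4099, 0.0217])]
```

View pics/side0.png

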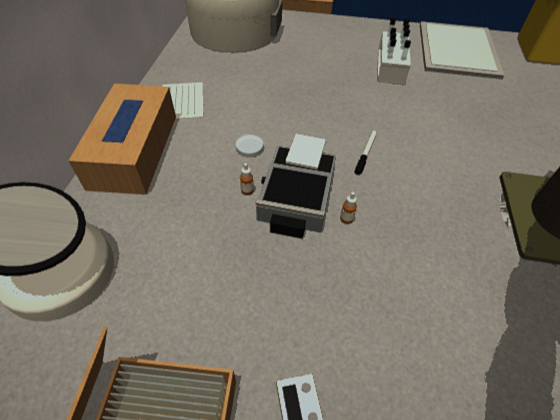

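View pics/scene0.png

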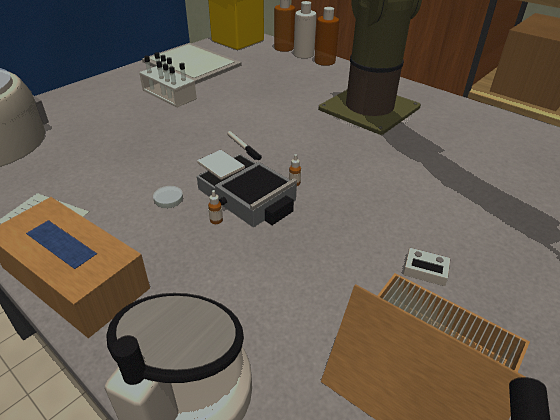

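Side view: the tile is at px (306,150), the pane at (298,188), the droppers at (247,180) and (349,207), and the marker at (366,152). The scene view agrees. I'll move over it for a close look.

```bash
cat >> h.py <<'E'
def plan(tp,tR,n,s=None):
    "rows (n) from the present pose to TCP tp, rotation matrix tR, straight line"
    s=s or status.get_state(); R0=Ro.from_quat(s['eef_rot']); p0=np.array(s['tool_pos'])
    rv=(R0.inv()*Ro.from_matrix(tR)).as_rotvec(); out=[]
    for i in range(n):
        Ri=R0*Ro.from_rotvec(rv*i/n); d=Ri.inv().apply((np.array(tp)-p0)/n)
        out.append([0]+d.round(4).tolist()+np.degrees(rv/n).round(2).tolist())
    import json; print(json.dumps(out)); return out
def toolR(yaw,a):
    "stand x at azimuth yaw; tool z slants a from down towards stand x"
    xs=np.array([np.cos(yaw),np.sin(yaw),0]); z=np.array([0,0,1.])
    tz=np.sin(a)*xs-np.cos(a)*z; tx=np.cos(a)*xs+np.sin(a)*z
    return np.stack([tx,np.cross(tz,tx),tz],1)
E
python3 - <<'E'
from h import *
plan([.47,-.02,.40],toolR(np.pi/2,0),16)
E
```

```text
[[0, -0.0276, -0.029, 0.0003, 0.0, -0.0, 4.23], [0, -0.0297, -0.0269, 0.0003, 0.0, -0.0, 4.23], [0, -0.0316, -0.0247, 0.0003, 0.0, -0.0, 4.23], [0, -0.0333, -0.0223, 0.0003, 0.0, -0.0, 4.23], [0, -0.0349, -0.0197, 0.0003, 0.0, -0.0, 4.23], [0, -0.0362, -0.0171, 0.0003, 0.0, -0.0, 4.23], [0, -0.0374, -0.0144, 0.0003, 0.0, -0.0, 4.23], [0, -0.0384, -0.0116, 0.0003, 0.0, -0.0, 4.23], [0, -0.0391, -0.0087, 0.0003, 0.0, -0.0, 4.23], [0, -0.0397, -0.0058, 0.0003, 0.0, -0.0, 4.23], [0, -0.04, -0.0029, 0.0003, 0.0, -0.0, 4.23], [0, -0.0401, 0.0001, 0.0003, 0.0, -0.0, 4.23], [0, -0.04, 0.003, 0.0003, 0.0, -0.0, 4.23], [0, -0.0396, 0.0059, 0.0003, 0.0, -0.0, 4.23], [0, -0.0391, 0.0088, 0.0003, 0.0, -0.0, 4.23], [0, -0.0383, 0.0117, 0.0003, 0.0, -0.0, 4.23]]
```

play_rows(
  rows=[
    [0,-0.028,-0.029,0,0,0,4.2],
    [0,-0.03,-0.027,0,0,0,4.2],
    [0,-0.032,-0.025,0,0,0,4.2],
    [0,-0.033,-0.022,0,0,0,4.2],
    [0,-0.035,-0.02,0,0,0,4.2],
    [0,-0.036,-0.017,0,0,0,4.2],
    [0,-0.037,-0.014,0,0,0,4.2],
    [0,-0.038,-0.012,0,0,0,4.2],
  ],
  grip_force=20,
)

```text
clock: 2.65
tool_pos: [0.3549, 0.2782, 0.405]
eef_rot: [0.47, 0.882, 0.0, 0.0]
contact_force: [0.3, -0.4, -0.9]
opening: 0.117
finger_force: 0.0
```

play_rows(
  rows=[
    [0,-0.039,-0.009,0,0,0,4.2],
    [0,-0.04,-0.006,0,0,0,4.2],
    [0,-0.04,-0.003,0,0,0,4.2],
    [0,-0.04,0,0,0,0,4.2],
    [0,-0.04,0.003,0,0,0,4.2],
    [0,-0.04,0.006,0,0,0,4.2],
    [0,-0.039,0.009,0,0,0,4.2],
    [0,-0.038,0.012,0,0,0,4.2],
  ],
)

```text
clock: 3.65
tool_pos: [0.4726, -0.0206, 0.4049]
eef_rot: [0.705, 0.709, 0.0, 0.0]
contact_force: [0.8, 0.9, -0.5]
opening: 0.005
finger_force: 0.0
```

play_rows(
  rows=[
    [0,0,0,0,0,0,0],
    [0,0,0,0,0,0,0],
  ],
)

```text
clock: 3.9
tool_pos: [0.4719, -0.0187, 0.4047]
eef_rot: [0.704, 0.71, 0.0, -0.0]
contact_force: [-0.3, 0.6, 0.3]
opening: 0.007
finger_force: 0.0
```

```bash
python3 - <<'E'
from h import *
s=status.get_state(); print(s['clock'],s['q'].round(3),s['tool_pos'],s['contact_force'],s['opening'])
im=save('wrist','w1.png')
for l in('stand','tile','far_edge','near_edge','step','rail','dropper_a','marker','dish'):
    print(l,[(round(d['score'],2),toworld('wrist',d['at'],s).round(4).tolist()) for d in finder.spot_in('wrist',l)[:2]])
m=finder.regions_of('wrist','tile')
for d in m[:2]:
    k=d['mask'].astype(np.uint8); c=max(cv2.findContours(k,0,1)[0],key=cv2.contourArea)
    b=cv2.boxPoints(cv2.minAreaRect(c)); P=np.array([pix2z('wrist',u,.043,s) for u in b])
    print(d['score'],b.round(1).tolist(),P.round(4).tolist(),P.mean(0),np.linalg.norm(P[1]-P[0]),np.linalg.norm(P[2]-P[1]))
E
```

```text
3.9 [-0.1    0.495  0.063  2.02  -0.052  0.629  0.007] [ 0.47187772 -0.01869279  0.40468537] [-0.28088315  0.57712185  0.32869611] 0.007149043047844311
stand [(0.76, [0.5009, 0.0499, 0.0415])]
tile [(0.77, [0.4992, -0.0519, 0.0469])]
far_edge [(0.62, [0.5005, -0.0513, 0.039])]
near_edge [(0.63, [0.4971, -0.051, 0.0458])]
step [(0.81, [0.5073, 0.0503, 0.0423])]
rail [(0.88, [0.5036, 0.0519, 0.0395])]
dropper_a [(0.62, [0.5914, 0.0402, 0.0417]), (0.62, [0.6171, -0.0834, 0.0132])]
marker [(0.69, [0.3853, -0.076, 0.0169])]
dish [(0.93, [0.6193, -0.0815, 0.0106]), (0.25, [0.5028, -0.0472, 0.0429])]
0.86 [[272.29998779296875, 247.5], [283.79998779296875, 170.89999389648438], [345.6000061035156, 180.10000610351562], [334.1000061035156, 256.79998779296875]] [[0.4599, -0.09, 0.043], [0.4715, -0.0066, 0.043], [0.5345, -0.0156, 0.043], [0.527, -0.1002, 0.043]] [ 0.49822372 -0.05309339  0.043     ] 0.08417341279266638 0.06369701776897373
```

View pics/w1.png

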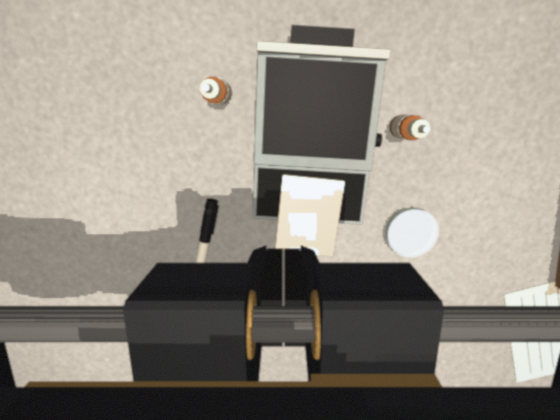

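Wrist view: pane corners are around (262,54) and (385,58), the step line runs (256,165)–(373,170), the tile's top edge runs (284,177)–(344,182), and the fingertips are at (284,250). Turning these into positions.

```bash
python3 - <<'E'
from h import *
s=status.get_state()
im=cv2.imread('pics/w1.png')
c=im[20:270,190:440]; cv2.imwrite('pics/w1c.png',cv2.resize(c,None,fx=2.4,fy=2.4,interpolation=cv2.INTER_CUBIC))
for n,uv,z in [('stepL',(256,165),.043),('stepR',(373,170),.043),('railtopL',(258,45),.053),('railtopR',(389,51),.053),('deckL',(255,218),.035),('deckR',(362,222),.035),('tTL',(284,177),.043),('tTR',(344,182),.043)]:
    print(n,pix2z('wrist',uv,z,s).round(4))
E
```

```text
stepL [ 0.4437 -0.0017  0.043 ]
stepR [ 0.5619 -0.0058  0.043 ]
railtopL [0.4477 0.1072 0.053 ]
railtopR [0.565  0.1033 0.053 ]
deckL [ 0.4412 -0.0601  0.035 ]
deckR [ 0.5566 -0.0637  0.035 ]
tTL [ 0.472  -0.0137  0.043 ]
tTR [ 0.5333 -0.0184  0.043 ]
```

View pics/w1c.png

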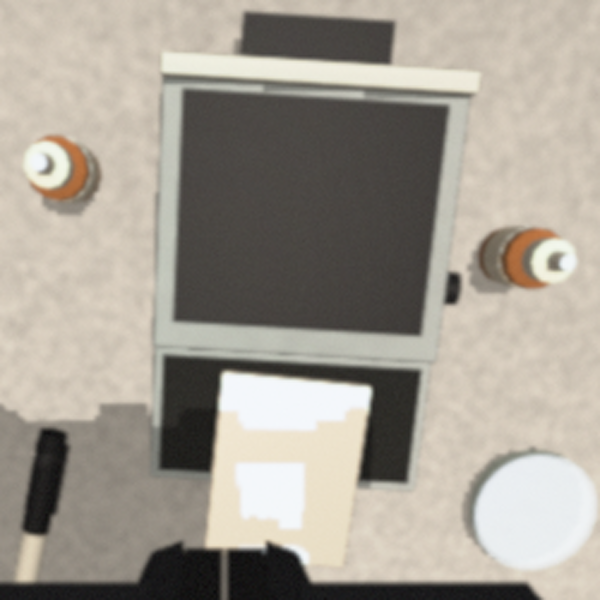

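```bash
cat >> h.py <<'E'
YAW=np.radians(88.0); O=np.array([.5027,-.0035,0]); LAT=.002
XS=np.array([np.cos(YAW),np.sin(YAW),0]); YS=np.array([-XS[1],XS[0],0]); Z=np.array([0,0,1.])
def tcp(X,Zc,adeg=50,lat=LAT):
    a=np.radians(adeg); d=np.sin(a)*XS-np.cos(a)*Z; n=np.cos(a)*XS+np.sin(a)*Z
    return O+lat*YS+X*XS+Zc*Z-.009*n-.166*d
def corner(s=None):
    "stand X, lat, Z of the tip corner, tilt in deg"
    s=s or status.get_state(); R=Ro.from_quat(s['eef_rot']).as_matrix(); w=s['tool_pos']+.009*R[:,0]+.166*R[:,2]-O
    return (np.array([w@XS,w@YS,w[2]])*1000).round(1), np.degrees(np.arccos(-R[2,2])).round(2)
E
python3 - <<'E'
from h import *
print(corner(),tcp(-.14,.08))
plan(tcp(-.14,.08),toolR(YAW,np.radians(50)),12)
E
```

```text
(array([ -7.8,  30.5, 238.7]), np.float64(0.0)) [ 0.49117545 -0.27621239  0.17980834]
[[0, -0.0214, 0.0014, 0.0187, -0.09, 4.17, 0.19], [0, -0.0227, 0.0015, 0.0171, -0.09, 4.17, 0.19], [0, -0.0239, 0.0015, 0.0154, -0.09, 4.17, 0.19], [0, -0.025, 0.0016, 0.0137, -0.09, 4.17, 0.19], [0, -0.0259, 0.0017, 0.0118, -0.09, 4.17, 0.19], [0, -0.0267, 0.0017, 0.0099, -0.09, 4.17, 0.19], [0, -0.0273, 0.0018, 0.008, -0.09, 4.17, 0.19], [0, -0.0278, 0.0019, 0.006, -0.09, 4.17, 0.19], [0, -0.0282, 0.002, 0.0039, -0.09, 4.17, 0.19], [0, -0.0284, 0.0021, 0.0019, -0.09, 4.17, 0.19], [0, -0.0284, 0.0021, -0.0002, -0.09, 4.17, 0.19], [0, -0.0283, 0.0022, -0.0023, -0.09, 4.17, 0.19]]
```

play_rows(
  rows=[
    [0,-0.021,0.0015,0.019,-0.1,4.2,0.2],
    [0,-0.023,0.0015,0.017,-0.1,4.2,0.2],
    [0,-0.024,0.0015,0.015,-0.1,4.2,0.2],
    [0,-0.025,0.0015,0.014,-0.1,4.2,0.2],
    [0,-0.026,0.0015,0.012,-0.1,4.2,0.2],
    [0,-0.027,0.002,0.01,-0.1,4.2,0.2],
    [0,-0.027,0.002,0.008,-0.1,4.2,0.2],
    [0,-0.028,0.002,0.006,-0.1,4.2,0.2],
  ],
)

```text
clock: 5.45
tool_pos: [0.4852, -0.1916, 0.2532]
eef_rot: [0.684, 0.669, 0.21, -0.201]
contact_force: [0.3, -0.3, -1.0]
opening: 0.005
finger_force: 0.0
```

play_rows(
  rows=[
    [0,-0.028,0.002,0.004,-0.1,4.2,0.2],
    [0,-0.028,0.002,0.002,-0.1,4.2,0.2],
    [0,-0.028,0.002,0,-0.1,4.2,0.2],
    [0,-0.028,0.002,-0.002,-0.1,4.2,0.2],
    [0,0,0,0,0,0,0],
    [0,0,0,0,0,0,0],
  ],
)

```text
clock: 6.2
tool_pos: [0.4913, -0.2732, 0.1796]
eef_rot: [0.651, 0.628, 0.307, -0.295]
contact_force: [0.0, 0.7, -0.2]
opening: 0.004
finger_force: 0.0
```

```bash
python3 - <<'E'
from h import *
s=status.get_state(); print(s['clock'],s['q'].round(2),corner(s),s['contact_force'])
plan(tcp(-.112,.039),toolR(YAW,np.radians(50)),3)
save('scene','s2.png'); cv2.imwrite('pics/s2c.png',cv2.resize(cv2.imread('pics/s2.png')[80:260,120:360],None,fx=3,fy=3))
E
```

```text
6.2 [ 0.89  1.15 -0.51  1.66 -0.36  0.91  0.8 ] (array([-136.3,    1.6,   80.7]), np.float64(50.43)) [ 0.03248221  0.67691957 -0.20390528]
[[0, -0.0052, -0.0, 0.0151, 0.05, -0.14, -0.0], [0, -0.0051, -0.0, 0.0151, 0.05, -0.14, -0.0], [0, -0.0051, -0.0, 0.0151, 0.05, -0.14, -0.0]]
```

View pics/s2c.png

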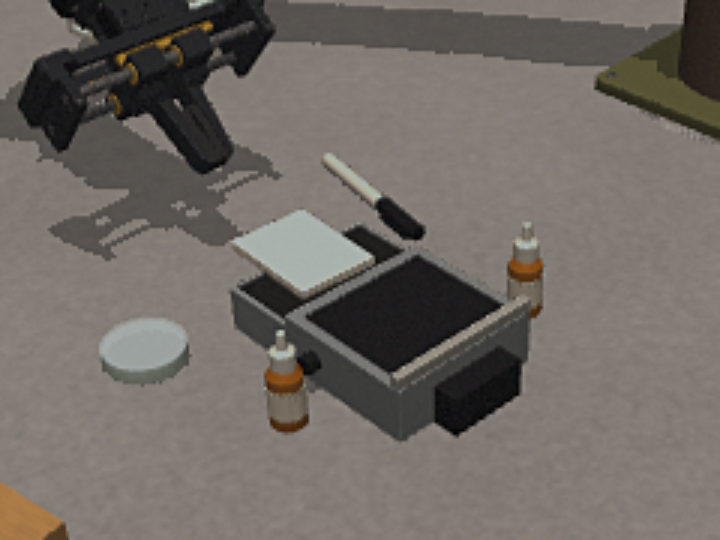

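Crop: the tilted closed fingers at (210,150) point down and left at the tile's near edge (235,240), and nothing is in the way. Approaching and pushing.

play_rows(
  rows=[
    [0,-0.005,0,0.015,0,0,0],
    [0,-0.005,0,0.015,0,0,0],
    [0,-0.005,0,0.015,0,0,0],
    [0,0,0,0,0,0,0],
  ],
)

```text
clock: 6.75
tool_pos: [0.4916, -0.2479, 0.1373]
eef_rot: [0.651, 0.628, 0.307, -0.297]
contact_force: [-0.1, 0.4, -0.0]
opening: 0.002
finger_force: 0.0
```

play_rows(
  rows=[
    [0,0.002,0,0.0023,0,0,0],
    [0,0.002,0,0.0023,0,0,0],
    [0,0.002,0,0.0023,0,0,0],
    [0,0.002,0,0.0023,0,0,0],
    [0,0.002,0,0.0023,0,0,0],
    [0,0.002,0,0.0023,0,0,0],
    [0,0.0013,0,0.0015,0,0,0],
    [0,0,0,0,0,0,0],
  ],
)

```text
clock: 7.75
tool_pos: [0.4928, -0.2289, 0.1391]
eef_rot: [0.652, 0.628, 0.307, -0.295]
contact_force: [-0.2, 0.7, 0.0]
opening: 0.003
finger_force: 0.0
```

```bash
python3 - <<'E'
from h import *
s=status.get_state(); print(s['clock'],corner(s),s['contact_force'])
save('side','d3.png')
m=finder.regions_of('side','tile')
for d in m[:1]:
    c=max(cv2.findContours(d['mask'].astype(np.uint8),0,1)[0],key=cv2.contourArea)
    b=cv2.boxPoints(cv2.minAreaRect(c)); P=np.array([pix2z('side',u,.043,s)-O for u in b])
    print(d['score'],(P@XS).round(4),(P@YS).round(4))
E
```

```text
7.75 (array([-91.9,   1.5,  40.3]), np.float64(50.42)) [-0.2363604   0.69191496  0.04777955]
0.73 [ 0.0004 -0.0916 -0.0838  0.0063] [-0.0302 -0.0338  0.0371  0.0356]
```

play_rows(
  rows=[
    [0,0,0,0.0015,0,0,0],
    [0,0.0007,0,0.0008,0,0,0],
    [0,0.0007,0,0.0008,0,0,0],
    [0,0.0007,0,0.0008,0,0,0],
    [0,0.0007,0,0.0008,0,0,0],
    [0,0.0007,0,0.0008,0,0,0],
  ],
)

```text
clock: 8.6
tool_pos: [0.4931, -0.2225, 0.1383]
eef_rot: [0.652, 0.628, 0.307, -0.295]
contact_force: [-0.2, -1.0, -0.3]
opening: 0.004
finger_force: 0.1
```

play_rows(
  rows=[
    [0,0.0007,0,0.0008,0,0,0],
    [0,0.0007,0,0.0008,0,0,0],
    [0,0.0007,0,0.0008,0,0,0],
  ],
)

```text
clock: 8.98
tool_pos: [0.4933, -0.2203, 0.1382]
eef_rot: [0.652, 0.628, 0.307, -0.294]
contact_force: [-0.5, -5.7, 1.5]
opening: 0.005
finger_force: 3.0
```

```bash
python3 - <<'E'
from h import *
s=status.get_state(); print(s['clock'],corner(s),s['contact_force'])
a=save('side','d4.png'); b=save('scene','s4.png')
cv2.imwrite('pics/c4.png',np.hstack([cv2.resize(a[110:240,230:370],None,fx=3,fy=3),cv2.resize(b[130:230,180:310],(390,390))])[:,:,::-1])
E
```

```text
8.975 (array([-83.6,   1. ,  39.1]), np.float64(50.3)) [-0.50901456 -5.69292651  1.53621035]
```

View pics/c4.png

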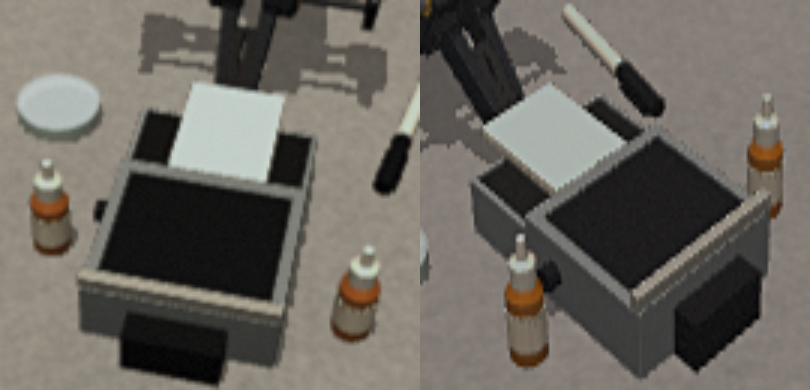

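The tile is flat against the step: 5.7 N with the corner at X = -83.6 mm, and both views show it square. Backing off, dipping and going under the overhang.

play_rows(
  rows=[
    [0,-0.005,0,-0.006,0,0,0],
    [0,-0.0065,0,0.0055,0,0,0],
    [0,-0.0065,0,0.0055,0,0,0],
    [0,0,0,0,0,0,0],
    [0,0.004,0,0.005,0,0,0],
    [0,0.004,0,0.005,0,0,0],
    [0,0.004,0,0.005,0,0,0],
    [0,0,0,0,0,0,0],
  ],
)

```text
clock: 10.07
tool_pos: [0.4937, -0.2071, 0.1212]
eef_rot: [0.651, 0.628, 0.307, -0.295]
contact_force: [0.6, -1.2, -0.2]
opening: 0.005
finger_force: 0.1
```

```bash
python3 - <<'E'
from h import *
s=status.get_state(); c,t=corner(s); print(s['clock'],c,t,s['contact_force'])
th=np.radians(np.arange(0,106,5)); a=np.radians(t)
k=15.
E=np.stack([-8*np.sin(th)-84*np.cos(th),35+84*np.sin(th)],1)+k*np.array([np.sin(a),-np.cos(a)])
r=84-k; F=np.stack([-8*np.sin(th)-r*np.cos(th),35+r*np.sin(th)],1)
W=np.where((th<=np.pi/2-a)[:,None],E,F)
D=np.diff(np.vstack([c[[0,2]],W]),axis=0)
T=np.stack([D[:,0]*np.cos(a)+D[:,1]*np.sin(a),D[:,0]*np.sin(a)-D[:,1]*np.cos(a)],1)
for x,w,d in zip(np.degrees(th),W,T): print(x.round(),w.round(1),d.round(1))
E
```

```text
10.075 [-70.1   1.4  22.4] 50.43 [ 0.57759908 -1.19633958 -0.15736931]
0.0 [-72.4  25.4] [ 0.9 -3.7]
5.0 [-72.8  32.8] [ 5.4 -5. ]
10.0 [-72.6  40. ] [ 5.8 -4.4]
15.0 [-71.6  47.2] [ 6.1 -3.9]
20.0 [-70.1  54.2] [ 6.4 -3.3]
25.0 [-67.9  60.9] [ 6.6 -2.6]
30.0 [-65.2  67.4] [ 6.8 -2. ]
35.0 [-61.8  73.6] [ 6.9 -1.4]
40.0 [-58.   79.4] [ 6.9 -0.7]
45.0 [-54.4  83.8] [ 5.7 -0.1]
50.0 [-50.5  87.9] [5.7 0.5]
55.0 [-46.1  91.5] [5.6 1. ]
60.0 [-41.4  94.8] [5.5 1.6]
65.0 [-36.4  97.5] [5.3 2.1]
70.0 [-31.1  99.8] [5.1 2.6]
75.0 [-25.6 101.6] [4.9 3.1]
80.0 [-19.9 103. ] [4.7 3.6]
85.0 [-14.  103.7] [4.3 4. ]
90.0 [ -8. 104.] [4.  4.4]
95.0 [ -2.  103.7] [3.6 4.8]
100.0 [  4.1 103. ] [3.3 5.2]
105.0 [ 10.1 101.6] [2.8 5.5]
```

play_rows(
  rows=[
    [0,0.0015,0,-0.0035,0,0,0],
    [0,0.0054,0,-0.005,0,0,0],
    [0,0.0058,0,-0.0044,0,0,0],
    [0,0.0061,0,-0.0039,0,0,0],
    [0,0.0064,0,-0.0033,0,0,0],
    [0,0.0066,0,-0.0026,0,0,0],
    [0,0,0,0,0,0,0],
  ],
)

```text
clock: 10.95
tool_pos: [0.4939, -0.2048, 0.1606]
eef_rot: [0.651, 0.628, 0.307, -0.295]
contact_force: [0.5, 0.9, -0.8]
opening: 0.008
finger_force: 0.2
```

```bash
python3 - <<'E'
from h import *
s=status.get_state(); print(s['clock'],corner(s),s['contact_force'])
a=save('side','d5.png'); b=save('scene','s5.png')
cv2.imwrite('pics/c5.png',np.hstack([cv2.resize(a[110:240,230:370],None,fx=3,fy=3),cv2.resize(b[130:230,180:310],(390,390))])[:,:,::-1])
E
```

```text
10.95 (array([-67.8,   1.2,  61.7]), np.float64(50.41)) [ 0.54358678  0.86282143 -0.75663774]
```

View pics/c5.png

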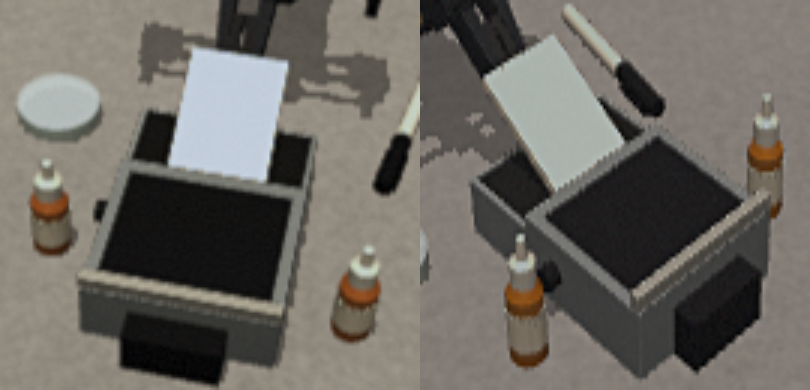

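The tile is tipping up on the step, still square, about 25° up. Carrying on along the arc.

play_rows(
  rows=[
    [0,0.0068,0,-0.002,0,0,0],
    [0,0.0069,0,-0.0014,0,0,0],
    [0,0.0069,0,-0.0007,0,0,0],
    [0,0.0057,0,0,0,0,0],
    [0,0.0057,0,0.0005,0,0,0],
    [0,0.0056,0,0.001,0,0,0],
    [0,0.0055,0,0.0016,0,0,0],
    [0,0.0053,0,0.0021,0,0,0],
  ],
)

```text
clock: 12.05
tool_pos: [0.4949, -0.173, 0.1967]
eef_rot: [0.652, 0.628, 0.307, -0.295]
contact_force: [-0.4, -0.4, -0.2]
opening: 0.007
finger_force: 0.1
```

play_rows(
  rows=[
    [0,0.0051,0,0.0026,0,0,0],
    [0,0.0049,0,0.0031,0,0,0],
    [0,0.0047,0,0.0036,0,0,0],
    [0,0.0022,0,0.002,0,0,0],
    [0,0.0021,0,0.002,0,0,0],
    [0,0,0,0,0,0,0],
  ],
)

```text
clock: 12.8
tool_pos: [0.4957, -0.1508, 0.2027]
eef_rot: [0.652, 0.628, 0.307, -0.295]
contact_force: [0.2, -1.0, 0.6]
opening: -0.001
finger_force: 0.0
```

```bash
python3 - <<'E'
from h import *
s=status.get_state(); print(s['clock'],corner(s),s['contact_force'])
a=save('side','d6.png'); b=save('scene','s6.png')
cv2.imwrite('pics/c6.png',np.hstack([cv2.resize(a[80:240,215:375],(390,390)),cv2.resize(b[110:230,180:310],(390,390))])[:,:,::-1])
E
```

```text
12.8 (array([-13.8,   1.4, 103.9]), np.float64(50.42)) [ 0.19114949 -1.01228691  0.60392572]
```

View pics/c6.png

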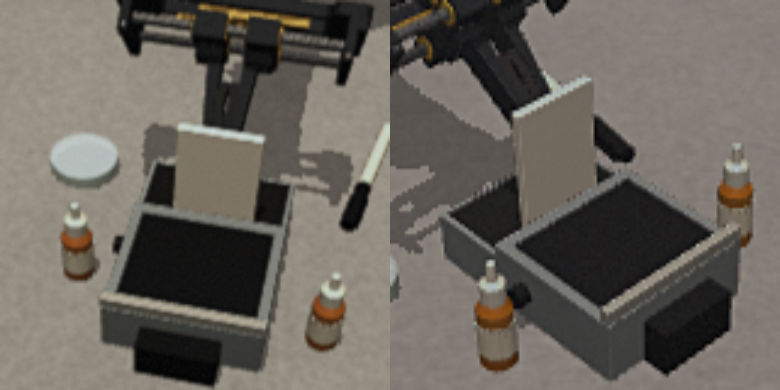

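The tile is at about 85° and square. Easing it past vertical.

play_rows(
  rows=[
    [0,0.0016,0,0.0019,0,0,0],
    [0,0.0016,0,0.0019,0,0,0],
    [0,0.0016,0,0.0019,0,0,0],
    [0,0.0016,0,0.0019,0,0,0],
    [0,0.0016,0,0.0019,0,0,0],
    [0,0.0016,0,0.0019,0,0,0],
    [0,0.0016,0,0.0019,0,0,0],
    [0,0.0016,0,0.0019,0,0,0],
  ],
)

```text
clock: 13.9
tool_pos: [0.4965, -0.131, 0.2029]
eef_rot: [0.652, 0.628, 0.307, -0.295]
contact_force: [0.2, 0.6, -0.6]
opening: 0.006
finger_force: 0.0
```

play_rows(
  rows=[
    [0,0.0016,0,0.0019,0,0,0],
    [0,0.0016,0,0.0019,0,0,0],
    [0,0.0016,0,0.0019,0,0,0],
    [0,0,0,0,0,0,0],
    [0,0,0,0,0,0,0],
  ],
)

```text
clock: 14.52
tool_pos: [0.4968, -0.1238, 0.2029]
eef_rot: [0.652, 0.628, 0.307, -0.295]
contact_force: [-0.4, -0.4, 0.1]
opening: 0.005
finger_force: 0.0
```

```bash
python3 - <<'E'
from h import *
s=status.get_state(); print(s['clock'],corner(s),s['contact_force'])
a=save('side','d7.png'); b=save('scene','s7.png')
cv2.imwrite('pics/c7.png',np.hstack([cv2.resize(a[80:240,215:375],(390,390)),cv2.resize(b[110:230,180:310],(390,390))])[:,:,::-1])
E
```

```text
14.525 (array([ 13.2,   1.1, 104.1]), np.float64(50.4)) [-0.40513837 -0.36139456  0.14608928]
```

View pics/c7.png

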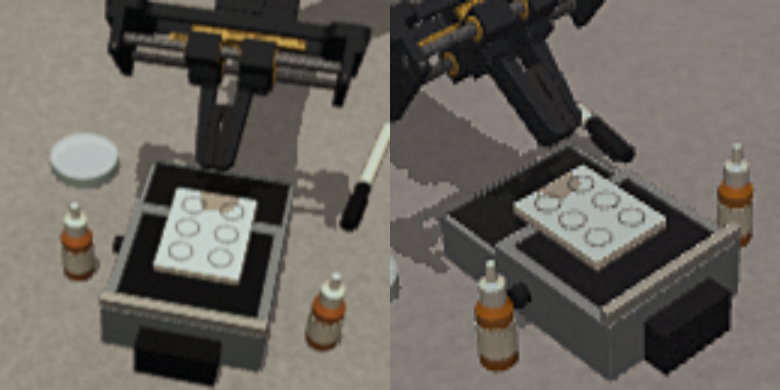

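The tile has flipped and lies wells up on the pane, its far edge slightly over the deck. Now I'll pull back, steepen the tool to 10° and measure the tile.

```bash
python3 - <<'E'
from h import *
plan(tcp(-.05,.11,10),toolR(YAW,np.radians(10)),8)
E
```

```text
[[0, 0.0093, -0.0, -0.0023, 0.02, -5.05, -0.02], [0, 0.009, -0.0, -0.0031, 0.02, -5.05, -0.02], [0, 0.0087, -0.0, -0.0039, 0.02, -5.05, -0.02], [0, 0.0083, -0.0, -0.0047, 0.02, -5.05, -0.02], [0, 0.0079, -0.0, -0.0054, 0.02, -5.05, -0.02], [0, 0.0074, -0.0, -0.0061, 0.02, -5.05, -0.02], [0, 0.0068, -0.0, -0.0067, 0.02, -5.05, -0.02], [0, 0.0062, -0.0, -0.0073, 0.02, -5.05, -0.02]]
```

play_rows(
  rows=[
    [0,0.0093,0,-0.0023,0,-5.05,0],
    [0,0.009,0,-0.0031,0,-5.05,0],
    [0,0.0087,0,-0.0039,0,-5.05,0],
    [0,0.0083,0,-0.0047,0,-5.05,0],
    [0,0.0079,0,-0.0054,0,-5.05,0],
    [0,0.0074,0,-0.0061,0,-5.05,0],
    [0,0.0068,0,-0.0067,0,-5.05,0],
    [0,0.0062,0,-0.0073,0,-5.05,0],
  ],
)

```text
clock: 15.62
tool_pos: [0.4979, -0.0906, 0.2725]
eef_rot: [0.718, 0.691, 0.063, -0.059]
contact_force: [-1.1, 0.0, -1.0]
opening: 0.006
finger_force: 0.0
```

play_rows(
  rows=[
    [0,0,0,0,0,0,0],
    [0,0,0,0,0,0,0],
  ],
)

```text
clock: 15.88
tool_pos: [0.4978, -0.0911, 0.2717]
eef_rot: [0.718, 0.691, 0.064, -0.061]
contact_force: [0.8, 0.3, -0.1]
opening: 0.008
finger_force: 0.0
```

```bash
cat >> h.py <<'E'
def tile(n,z=.051):
    s=status.get_state(); cams.snapshot(n)
    for d in finder.regions_of(n,'tile')[:1]:
        c=max(cv2.findContours(d['mask'].astype(np.uint8),0,1)[0],key=cv2.contourArea)
        W=np.array([pix2z(n,u,z,s)-O for u in c[:,0,:]]); W=np.stack([W@XS,W@YS],1)*1000
        b=cv2.boxPoints(cv2.minAreaRect(W.astype(np.float32))); print(n,round(d['score'],2),b.round(1).tolist(),b.mean(0))
E
python3 - <<'E'
from h import *
s=status.get_state(); print(s['clock'],corner(s),s['contact_force'])
for n in('side','scene','wrist'): tile(n)
plan(tcp(-.04,.0475,10),toolR(YAW,np.radians(10)),3)
E
```

```text
15.875 (array([-49.8,   1.6, 109.9]), np.float64(10.09)) [ 0.81911327  0.26764246 -0.14866862]
side 0.6 [[-12.199999809265137, -29.399999618530273], [78.0, -32.099998474121094], [79.9000015258789, 32.099998474121094], [-10.300000190734863, 34.70000076293945]] [33.85755    1.3144197]
scene 0.9 [[-16.200000762939453, -33.400001525878906], [76.80000305175781, -34.79999923706055], [77.80000305175781, 35.599998474121094], [-15.100000381469727, 37.0]] [30.818962   1.0956383]
wrist 0.77 [[-15.5, -28.299999237060547], [68.5, -29.5], [69.5, 34.79999923706055], [-14.600000381469727, 36.0]] [26.965824   3.2570896]
[[0, -0.0002, -0.0001, 0.021, 0.02, -0.02, -0.08], [0, -0.0002, -0.0001, 0.021, 0.02, -0.02, -0.08], [0, -0.0002, -0.0001, 0.021, 0.02, -0.02, -0.08]]
```

play_rows(
  rows=[
    [0,0,-0.001,0.021,0,0,0],
    [0,0,0,0.021,0,0,0],
    [0,0,0,0.021,0,0,0],
    [0,0,0,0,0,0,0],
  ],
)

```text
clock: 16.68
tool_pos: [0.4969, -0.0799, 0.2088]
eef_rot: [0.718, 0.691, 0.063, -0.062]
contact_force: [-0.5, -0.5, -0.1]
opening: 0.005
finger_force: 0.0
```

```bash
python3 - <<'E'
from h import *
s=status.get_state(); print(s['clock'],corner(s),s['contact_force'])
E
```

```text
16.675 (array([-38.6,   3.3,  47. ]), np.float64(10.07)) [-0.51755839 -0.48293851 -0.1344268 ]
```

play_rows(
  rows=[
    [0,0.004,0,0,0,0,0],
    [0,0.0039,0,0.0007,0,0,0],
    [0,0.0039,0,0.0007,0,0,0],
    [0,0.0039,0,0.0007,0,0,0],
    [0,0.0039,0,0.0007,0,0,0],
    [0,0.0039,0,0.0007,0,0,0],
    [0,0.0039,0,0.0007,0,0,0],
    [0,0.003,0,0.0005,0,0,0],
  ],
)

```text
clock: 17.68
tool_pos: [0.4986, -0.049, 0.2106]
eef_rot: [0.718, 0.691, 0.063, -0.06]
contact_force: [0.9, 0.4, 0.6]
opening: 0.001
finger_force: 0.2
```

play_rows(
  rows=[
    [0,0.003,0,0.0005,0,0,0],
    [0,0.003,0,0.0005,0,0,0],
    [0,0.003,0,0.0005,0,0,0],
    [0,0.003,0,0.0005,0,0,0],
    [0,0.003,0,0.0005,0,0,0],
    [0,0.003,0,0.0005,0,0,0],
    [0,0.003,0,0.0005,0,0,0],
    [0,0,0,0,0,0,0],
  ],
)

```text
clock: 18.68
tool_pos: [0.4994, -0.0275, 0.2108]
eef_rot: [0.717, 0.691, 0.063, -0.06]
contact_force: [1.0, -0.8, 0.4]
opening: 0.007
finger_force: 0.0
```

```bash
python3 - <<'E'
from h import *
s=status.get_state(); print(s['clock'],corner(s),s['contact_force'])
for n in('side','scene','wrist'): tile(n)
E
```

```text
18.675 (array([13.7,  2.2, 49. ]), np.float64(10.03)) [ 0.95143813 -0.78322518  0.40796377]
side 0.8 [[16.5, -29.600000381469727], [106.19999694824219, -31.200000762939453], [107.4000015258789, 34.099998474121094], [17.600000381469727, 35.70000076293945]] [61.935913   2.2707872]
scene 0.68 [[14.600000381469727, -32.900001525878906], [102.30000305175781, -34.79999923706055], [103.80000305175781, 35.79999923706055], [16.100000381469727, 37.70000076293945]] [59.213078   1.4511833]
wrist 0.67 [[15.5, 35.599998474121094], [15.5, -28.100000381469727], [98.5, -28.100000381469727], [98.5, 35.599998474121094]] [57.02086   3.743948]
```

play_rows(
  rows=[
    [0,0.0015,0,0.0012,0,0,0],
    [0,0.0015,0,0.0004,0,0,0],
    [0,0.0015,0,0.0003,0,0,0],
    [0,0.001,0,0.0002,0,0,0],
    [0,0.001,0,0.0002,0,0,0],
    [0,0,0,0,0,0,0],
  ],
)

```text
clock: 19.73
tool_pos: [0.4996, -0.0217, 0.2097]
eef_rot: [0.718, 0.691, 0.063, -0.06]
contact_force: [-0.6, -3.1, 2.4]
opening: 0.004
finger_force: 1.6
```

```bash
python3 - <<'E'
from h import *
s=status.get_state(); print(s['clock'],corner(s),s['contact_force'])
E
```

```text
19.725 (array([19.3,  2.1, 47.8]), np.float64(9.96)) [-0.6375476  -3.09685781  2.3617942 ]
```

play_rows(
  rows=[
    [0,0.001,0,0.0001,0,0,0],
    [0,0.001,0,0.0001,0,0,0],
    [0,0,0,0,0,0,0],
    [0,0,0,0,0,0,0],
  ],
)

```text
clock: 20.23
tool_pos: [0.4994, -0.0211, 0.2098]
eef_rot: [0.719, 0.69, 0.062, -0.059]
contact_force: [-0.7, -7.6, 3.5]
opening: 0.001
finger_force: 3.6
```

```bash
python3 - <<'E'
from h import *
s=status.get_state(); print(s['clock'],corner(s),s['contact_force'],s['moment'])
tile('wrist')
E
```

```text
20.225 (array([19.6,  2.3, 47.8]), np.float64(9.85)) [-0.70304326 -7.5737188   3.47879624] [-1.59660207  0.35449901  0.10645337]
wrist 0.84 [[20.299999237060547, -27.399999618530273], [103.0999984741211, -27.799999237060547], [103.4000015258789, 35.70000076293945], [20.600000381469727, 36.20000076293945]] [61.858154  4.167218]
```

Firm contact at X = 19.6 mm (7.6 N), and the tile measures square against the rail. Backing straight off, then up.

play_rows(
  rows=[
    [0,-0.004,0,-0.0007,0,0,0],
    [0,-0.006,0,-0.001,0,0,0],
    [0,-0.006,0,-0.002,0,0,0],
    [0,-0.006,0,-0.03,0,0,0],
    [0,-0.006,0,-0.04,0,0,0],
    [0,-0.01,0,-0.04,0,0,0],
    [0,-0.01,0,-0.04,0,0,0],
    [0,0,0,0,0,0,0],
  ],
)

```text
clock: 21.32
tool_pos: [0.4974, -0.0947, 0.3553]
eef_rot: [0.718, 0.69, 0.065, -0.057]
contact_force: [0.1, 0.2, 0.2]
opening: 0.003
finger_force: 0.0
```

```bash
python3 - <<'E'
from h import *
s=status.get_state(); print(s['clock'],s['contact_force'])
tile('wrist');tile('side')
im=save('wrist','w9.png'); cv2.imwrite('pics/w9c.png',cv2.resize(im[:270,140:480],None,fx=2.2,fy=2.2,interpolation=cv2.INTER_CUBIC)[:,:,::-1])
E
```

```text
21.325 [0.13234496 0.16298552 0.20640242]
side 0.72 [[22.5, -29.0], [106.0, -29.899999618530273], [106.5999984741211, 34.29999923706055], [23.100000381469727, 35.20000076293945]] [64.541695   2.6397257]
```

View pics/w9c.png

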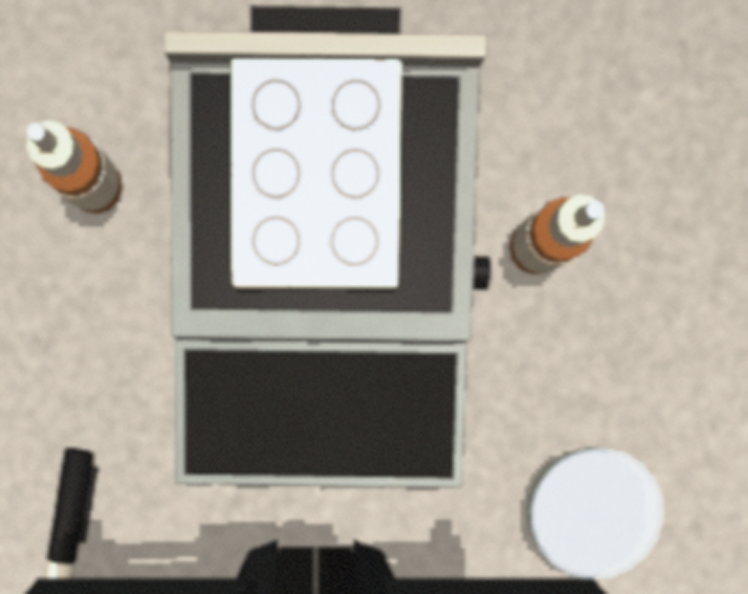

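The tile (232–401, 59–287) lies wells up, flush and square against the rail, with the bystanders in place. Handing in.

```bash
python3 -c "
from plant import r
print(r.finish_job())"
```

```text
the job is handed in; nothing more can be done
None
```

The tile was pushed to the step, flipped wells up and pushed home against the rail, square in the last wrist picture, with the bystanders in view undisturbed; the job was handed in at about 21.5 s of the 51 s allowed.

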